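# Find the rocking canister lid and press it home

### The arm

A 6-joint arm with a two-finger parallel gripper is mounted at the origin on the work surface. World frame = base frame: x ahead of the robot, y to its left, z up, the work surface at z = 0. Lengths are in m, angles in rad, forces in N, time in s.
With the tool pointing down it reaches from about 0.35 to 0.775 m from the base axis. Payload 5.5 kg.
Tool frame: the origin (TCP) lies midway between the tips of the shut fingers; the grasp point (between the pads) lies grasp_offset behind it (grasp_offset is the distance from the TCP to the grasp point, in m); z points along the fingers, y is the line along which they close (so a half turn about z gives the same grasp; the last joint's range is limited). The gripper opens to 85 mm and grips with 20 to 120 N. Pads are 22 mm wide; open, the fingers measure 114 mm over their backs; the gripper's body (76 mm by 85 mm) begins 54 mm behind the grasp point. The pads swing forward as they close: fully open they stand 13 mm farther back than shut.
Start: joints at [-1.391, 0.313, 0.046, 1.304, 0, 1.431], TCP at [0.181, -0.546, 0.231] pointing down, gripper open.
Joint ranges: [-2.76, 2.76], [-0.86, 1.69], [-1.03, 1.26], [-2.2, 2.34], [-1.47, 1.5], [-3.14, 3.14]. Speed limits (rad/s): [2.57, 2.57, 3.14, 3.14, 3.14, 3.14].

### API

Orientations are given as a unit quaternion [w, x, y, z].
In Python, from workcell import * gives the robot as it stands.
- The arm moves only by the tool step_arm, never from a script. Its argument "deltas" is a list of rows, each a list of 7 numbers: the shift along the world's x, y, z in mm, then the turn, a rotation vector about the world's x, y, z in degrees, then the gripper's target within -1 to 1 (fully open at 1, half-way at 0, shut at -1). A call has 1 to 5 rows; each row shifts and turns the commanded pose from where the row before left it; what a row does not reach is not made up. A row lasts 1/10 s, in which the tool goes at most 50 mm and 8.59 degrees, less where a joint would pass 70% of its speed; a pose out of reach is approached as far as the arm can. A call is refused whole if a number of a shift passes 50 or a number of a turn 8.59, either way. A call with a gripper value outside its range is refused whole. The fingers move at their own pace and stop on an object; "newtons" is the grip in N (left out, the last holds). Time passes only in rows, so rows that do not move let the fingers close. It gives the time, the measured TCP pose, the force, the opening and the grip force at its end, in the units of the state.
- get_state(): the state, without advancing time (a new reading comes with each control period).
- read_camera(name): name is "side" or "top"; returns a dict with "image" (420x560x3 uint8, red, green, blue), "z_map" (420x560 float32, m along the optical axis (not along the pixel's ray), 0 where there is no reading), "K" (3x3 intrinsics, pixels), "dist_coeffs" ([k1, k2, p1, p2, k3] as OpenCV has them; the pictures are not rectified), "world_from_camera" (4x4, takes a point from camera to world coordinates). Camera axes: x right, y down, z forward; pixel columns grow to the right and rows downward; lengths in m; the calibration is good to about 2 mm. A picture is of the moment at which its call begins.
- hand_in(): hands the job in; it is judged then, once.
The state is a dict: "clock": time; "joint_pos": joint angles; "qvel": joint speeds; "tau": joint torques, N m; "tcp_pos": TCP position; "orientation": TCP orientation; "wrist_force": force on the tool from outside, world axes, zero at the start; "ft_torque": the same for the moment, N m; "finger_gap": finger opening in m; "grip_force": force on a finger pad.
Only numpy, scipy, OpenCV 4.12 (cv2) and the standard library are available. Lean on these libraries where they do the work, as an engineer would, in place of code of your own. Each camera call takes 0.05 s, during which the arm holds its last target. There are 200 camera calls.

### The job

One of the four identical canister lids is not fully on: press the lids with a fingertip near the edge, well away from the knob, until you find the one that rocks, then push down on that lid's knob until the lid is fully home and level. Do not press the knobs of the lids that are already tight, lift no lid, leave the steamer, cups and mortar where they stand, and finish clear of everything.

Things in the scene. Friction and masses are not known exactly. Their poses are not given: they have to be found in the camera images.
- lid_a: One of four identical round steel lids, 102 mm across, 18 mm skirt, each on its own fixed canister (94 mm across). Origin: centre of the flat top, 98 to 109 mm above the ledge; z up. Canister heights differ by a few mm, so neither height nor looks tells the loose lid. The hidden rim bears each lid 45 mm from its axis.
- canister_a: The stainless canister under lid_a, 94 mm across, 92 to 99 mm high, fixed to the ledge; origin at the centre of its underside, z up.
- knob_a: The black knob fixed at the centre of lid_a, 22 mm across and 14 mm high; origin at the centre of its foot, flush with the lid's flat top, z up.
- lid_b: One of four identical round steel lids, 102 mm across, 18 mm skirt, each on its own fixed canister (94 mm across). Origin: centre of the flat top, 98 to 109 mm above the ledge; z up. Three of the four lids are tight: they give less than 1 mm wherever pressed. Any of the four may be the loose one.
- canister_b: The stainless canister under lid_b, 94 mm across, 92 to 99 mm high, fixed to the ledge; origin at the centre of its underside, z up.
- knob_b: The black knob fixed at the centre of lid_b, 22 mm across and 14 mm high; origin at the centre of its foot, flush with the lid's flat top, z up.
- lid_c: One of four identical round steel lids, 102 mm across, 18 mm skirt, each on its own fixed canister (94 mm across). Origin: centre of the flat top, 98 to 109 mm above the ledge; z up. Whichever of the four is loose stands about 6 mm proud; pressed some 38 mm from its centre, on any side, it dips 3 to 6 mm there under 1 to 3 N (tilt 0.1 to 0.17 rad) and springs back.
- canister_c: The stainless canister under lid_c, 94 mm across, 92 to 99 mm high, fixed to the ledge; origin at the centre of its underside, z up.
- knob_c: The black knob fixed at the centre of lid_c, 22 mm across and 14 mm high; origin at the centre of its foot, flush with the lid's flat top, z up.
- lid_d: One of four identical round steel lids, 102 mm across, 18 mm skirt, each on its own fixed canister (94 mm across). Origin: centre of the flat top, 98 to 109 mm above the ledge; z up. Whichever of the four is loose slides down about 6 mm when its knob is pushed steadily with about 12 to 15 N; home, it stops dead and stays.
- canister_d: The stainless canister under lid_d, 94 mm across, 92 to 99 mm high, fixed to the ledge; origin at the centre of its underside, z up.
- knob_d: The black knob fixed at the centre of lid_d, 22 mm across and 14 mm high; origin at the centre of its foot, flush with the lid's flat top, z up.
- steamer: Bystander: loose perforated aluminium steamer tier, 200 mm across, 70 mm high, two wire ears on its sides; origin at the centre of its underside.
- cups: Bystander: loose stack of green nesting cups, 73 to 77 mm across, 121 mm high; origin at the centre of its underside.
- mortar: Bystander: loose white ceramic mortar, 116 mm across, 75 mm high, its pestle leaning out to 137 mm high, up to 65 mm from the middle towards the mortar's own -y; origin at the centre of its underside.
Not all that is in view belongs to the job. Leave any orange look-alike of the canister_c alone.

How it is judged:
By the outcome, as a careful person would: the job done as asked, in the order asked, and still so for the second after the job is handed in, with the robot touching nothing.
It also fails if it takes over 54 s, if anything falls off the work surface, if the arm or the gripper's body presses on something with over 40 N, if the wrist force passes 120 N, or if a joint passes its speed limit or range.

## Working session

There is one attempt and no reset: what is moved stays moved. The work goes in short steps, Python scripts to look and compute and a tool call to move; the robot and the scene stay as the last step left them, time stands still between calls to the robot, and variables do not carry over. Pictures are saved under pics/ and viewed, at most 10 in all, crops included, and the job is handed in when it is done.

Besides the shell and the picture viewer there is one more tool, called after "Request:" as name([rows], argument=value, ...), one row to a line, values as JSON. step_arm: Moves the arm, as the interface text tells. Its arguments: {"type":"object","properties":{"deltas":{"type":"array","items":{"type":"array","items":{"type":"number"}}},"newtons":{"type":"number"}},"required":["deltas"]}

```bash
mkdir -p pics; python3 - <<'E'
from workcell import *
import cv2,numpy as np
for n in("top","side"):
    c=read_camera(n); cv2.imwrite(f"pics/{n}0.png",c["image"][:,:,::-1]); np.savez(f"{n}0.npz",**c)
    print(n,c["K"].tolist(),c["dist_coeffs"],np.round(c["world_from_camera"],3).tolist())
print(get_state())
E
```

```text
top [[453.8365941780136, 0.0, 280.5274366943757], [0.0, 453.8365941780136, 204.0393546365146], [0.0, 0.0, 1.0]] [-0.03979714  0.          0.          0.          0.        ] [[-0.018, -0.993, 0.113, 0.418], [-1.0, 0.018, -0.0, -0.02], [-0.002, -0.113, -0.994, 1.102], [0.0, 0.0, 0.0, 1.0]]
side [[501.1291765044239, 0.0, 280.5043358988795], [0.0, 501.1291765044239, 221.32759055656783], [0.0, 0.0, 1.0]] [0.02584643 0.         0.         0.         0.        ] [[-0.906, -0.254, 0.338, 0.157], [-0.422, 0.526, -0.738, 0.851], [0.01, -0.812, -0.584, 0.785], [0.0, 0.0, 0.0, 1.0]]
{'clock': 0.1, 'joint_pos': array([-1.39062555e+00,  3.13942755e-01,  4.51224063e-02,  1.30360115e+00,
        1.18981598e-06,  1.43123123e+00]), 'qvel': array([ 2.05095049e-03, -2.86810357e-03,  2.92564565e-03,  1.41217829e-03,
       -1.12621930e-03, -5.91614252e-05]), 'tau': array([ 1.83821881e-03, -4.81724989e+01,  2.99244350e+01,  1.27706467e-02,
       -1.70191734e-04,  9.65637469e-06]), 'tcp_pos': array([ 0.18066207, -0.54541669,  0.2305003 ]), 'orientation': array([-8.12429026e-04,  9.87247989e-01,  1.59187774e-01, -1.59018553e-05]), 'wrist_force': array([ 0.11722393, -0.74313983, -0.84510164]), 'ft_torque': array([ 0.02511431,  0.027766  , -0.01637017]), 'grip_force': 0.0, 'finger_gap': 0.08538525178702078}
```

View pics/top0.png

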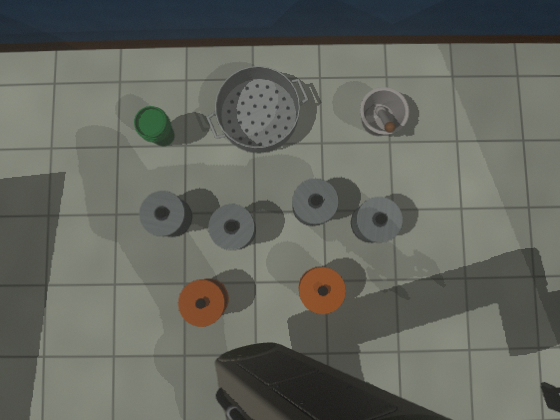

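View pics/side0.png

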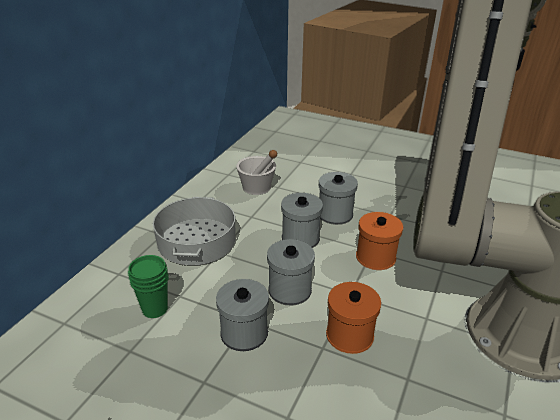

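The top view shows the four steel lids with knobs near (162,213), (232,227), (316,201) and (380,220). The two orange look-alikes are at (202,302) and (322,290). The steamer, cups and mortar stand behind the lids, farther from the robot.

```bash
cat > h.py <<'E'
import cv2,numpy as np
def cloud(c):
    K,d,T,z=c["K"],c["dist_coeffs"],c["world_from_camera"],c["z_map"]
    v,u=np.mgrid[:z.shape[0],:z.shape[1]]
    r=cv2.undistortPoints(np.stack([u.ravel(),v.ravel()],1).astype(float).reshape(-1,1,2),K,d).reshape(-1,2)
    P=np.c_[r*z.reshape(-1,1),z.ravel()]@T[:3,:3].T+T[:3,3]
    return P.reshape(*z.shape,3)
E
python3 - <<'E'
import numpy as np,cv2
from h import *
c=dict(np.load("top0.npz")); P=cloud(c)
print("table",np.round(np.median(P[250:280,400:430].reshape(-1,3),0),4))
for n,(u,v) in dict(p=(162,213),q=(232,227),r=(316,201),s=(380,220),o1=(202,302),o2=(322,290)).items():
    W=P[v-30:v+31,u-30:u+31].reshape(-1,3)
    zz=W[:,2]; h=np.median(zz[(zz>.09)&(zz<.113)])
    lid=W[abs(zz-h)<.004]; kn=W[(zz>h+.009)&(zz<h+.02)]
    (cx,cy),r=cv2.minEnclosingCircle(lid[:,:2].astype(np.float32))
    print(n,"lidz",h.round(4),"c",np.round([cx,cy,r],4),"knob",kn.mean(0).round(4) if len(kn) else None,len(kn),"rad",np.hypot(cx,cy).round(3))
for n,(v0,v1,u0,u1) in dict(steamer=(60,155,195,325),cups=(100,145,130,175),mortar=(80,140,355,415)).items():
    W=P[v0:v1,u0:u1].reshape(-1,3); W=W[W[:,2]>.03]; print(n,W.min(0).round(3),W.max(0).round(3))
E
```

```text
table [ 0.3904 -0.341   0.0011]
p lidz 0.1033 c [0.5161 0.2441 0.0505] knob [0.5146 0.245  0.1172] 78 rad 0.571
q lidz 0.1071 c [0.482  0.0898 0.0511] knob [0.4817 0.0892 0.1209] 79 rad 0.49
r lidz 0.1079 c [ 0.536  -0.0965  0.0512] knob [ 0.5356 -0.0963  0.1221] 77 rad 0.545
s lidz 0.106 c [ 0.493  -0.2373  0.0511] knob [ 0.4926 -0.2367  0.1199] 77 rad 0.547
o1 lidz 0.1014 c [0.3191 0.1575 0.0515] knob [0.3195 0.1569 0.1154] 84 rad 0.356
o2 lidz 0.1012 c [ 0.3418 -0.1071  0.051 ] knob [ 0.3421 -0.1069  0.1152] 82 rad 0.358
steamer [ 0.418 -0.09   0.03 ] [0.868 0.151 1.102]
cups [ 0.418 -0.02   0.03 ] [0.756 0.304 1.102]
mortar [ 0.418 -0.323  0.03 ] [ 0.808 -0.02   1.102]
```

Request:
step_arm([
  [31, 34, -10, 0, 0, 0, -1],
  [31, 34, -10, 0, 0, 0, -1],
  [31, 34, -10, 0, 0, 0, -1],
  [31, 34, -10, 0, 0, 0, -1],
  [31, 34, -10, 0, 0, 0, -1],
], newtons=40)

```text
clock: 0.6
tcp_pos: [0.3365, -0.3742, 0.1806]
orientation: [-0.0, 0.987, 0.159, -0.0]
wrist_force: [0.3, -1.3, 0.3]
finger_gap: 0.0122
grip_force: 0.0
```

Request:
step_arm([
  [30, 34, -10, 0, 0, 0, -1],
  [30, 34, -10, 0, 0, 0, -1],
  [30, 35, -10, 0, 0, 0, -1],
  [29, 35, -10, 0, 0, 0, -1],
  [0, 0, 0, 0, 0, 0, -1],
])

```text
clock: 1.1
tcp_pos: [0.4562, -0.233, 0.1396]
orientation: [-0.002, 0.987, 0.163, -0.001]
wrist_force: [0.3, -0.3, -0.6]
finger_gap: 0.0002
grip_force: 0.0
```

Request:
step_arm([
  [0, -3, -15, 0, 0, 0, -1],
  [0, 0, -14, 0, 0, 0, -1],
  [0, 0, 0, 0, 0, 0, -1],
  [0, 0, -1, 0, 0, 0, -1],
  [0, 0, 0, 0, 0, 0, -1],
])

```text
clock: 1.6
tcp_pos: [0.4548, -0.2415, 0.1119]
orientation: [0.0, 0.987, 0.159, 0.0]
wrist_force: [-0.3, -0.2, 0.3]
finger_gap: 0.0003
grip_force: 0.0
```

Request:
step_arm([
  [0, 0, -1, 0, 0, 0, -1],
  [0, 0, -1, 0, 0, 0, -1],
  [0, 0, 0, 0, 0, 0, -1],
])

```text
clock: 1.9
tcp_pos: [0.4548, -0.241, 0.1095]
orientation: [0.0, 0.987, 0.159, 0.0]
wrist_force: [0.6, 0.3, -0.5]
finger_gap: -0.0003
grip_force: 0.0
```

Request:
step_arm([
  [0, 0, -1, 0, 0, 0, -1],
  [0, 0, -1, 0, 0, 0, -1],
  [0, 0, 0, 0, 0, 0, -1],
])

```text
clock: 2.2
tcp_pos: [0.4547, -0.2408, 0.1071]
orientation: [-0.0, 0.987, 0.159, -0.0]
wrist_force: [-0.2, -0.0, 0.3]
finger_gap: -0.0002
grip_force: 0.0
```

Request:
step_arm([
  [0, 0, -1, 0, 0, 0, -1],
  [0, 0, 0, 0, 0, 0, -1],
])

```text
clock: 2.4
tcp_pos: [0.4547, -0.2408, 0.1062]
orientation: [-0.0, 0.987, 0.159, -0.0]
wrist_force: [-0.4, 0.9, 0.5]
finger_gap: -0.0002
grip_force: 0.0
```

Request:
step_arm([
  [0, 0, -1, 0, 0, 0, -1],
  [0, 0, 0, 0, 0, 0, -1],
])

```text
clock: 2.6
tcp_pos: [0.4547, -0.2408, 0.1052]
orientation: [-0.0, 0.987, 0.159, -0.0]
wrist_force: [-0.7, 0.6, -0.3]
finger_gap: 0.0003
grip_force: 0.0
```

Request:
step_arm([
  [0, 0, -1, 0, 0, 0, -1],
  [0, 0, 0, 0, 0, 0, -1],
])

```text
clock: 2.8
tcp_pos: [0.4548, -0.2409, 0.1047]
orientation: [0.0, 0.987, 0.159, 0.0]
wrist_force: [-0.8, -0.4, 2.8]
finger_gap: -0.0001
grip_force: 1.8
```

Request:
step_arm([
  [0, 0, -1, 0, 0, 0, -1],
  [0, 0, 0, 0, 0, 0, -1],
])

```text
clock: 3.0
tcp_pos: [0.4549, -0.241, 0.1045]
orientation: [0.0, 0.987, 0.159, 0.0]
wrist_force: [-2.9, 1.4, 10.0]
finger_gap: -0.0004
grip_force: 4.8
```

Lid s is tight: 10 N at the edge moved it about 0.2 mm. Next is lid r.

Request:
step_arm([
  [0, 0, 30, 0, 0, 0, -1],
  [14, 48, 0, 0, 0, 0, -1],
  [14, 48, 0, 0, 0, 0, -1],
  [15, 48, 0, 0, 0, 0, -1],
  [0, 0, -15, 0, 0, 0, -1],
])

```text
clock: 3.5
tcp_pos: [0.5001, -0.0925, 0.1199]
orientation: [0.0, 0.987, 0.163, 0.002]
wrist_force: [0.2, -0.9, -0.7]
finger_gap: 0.0003
grip_force: 0.0
```

Request:
step_arm([
  [0, 0, -7, 0, 0, 0, -1],
  [0, 0, 0, 0, 0, 0, -1],
  [0, 0, -1, 0, 0, 0, -1],
  [0, 0, -1, 0, 0, 0, -1],
  [0, 0, 0, 0, 0, 0, -1],
])

```text
clock: 4.0
tcp_pos: [0.4977, -0.0982, 0.1096]
orientation: [0.0, 0.987, 0.158, 0.0]
wrist_force: [0.3, -0.0, -0.4]
finger_gap: -0.0003
grip_force: 0.0
```

Request:
step_arm([
  [0, 0, -1, 0, 0, 0, -1],
  [0, 0, 0, 0, 0, 0, -1],
])

```text
clock: 4.2
tcp_pos: [0.4977, -0.0976, 0.1084]
orientation: [0.0, 0.987, 0.159, 0.0]
wrist_force: [-0.2, 0.1, 0.4]
finger_gap: -0.0004
grip_force: 0.0
```

Request:
step_arm([
  [0, 0, -1, 0, 0, 0, -1],
  [0, 0, 0, 0, 0, 0, -1],
])

```text
clock: 4.4
tcp_pos: [0.4976, -0.0972, 0.1072]
orientation: [-0.0, 0.987, 0.159, -0.0]
wrist_force: [0.4, -0.0, -0.8]
finger_gap: 0.0001
grip_force: 0.0
```

Request:
step_arm([
  [0, 0, -1, 0, 0, 0, -1],
  [0, 0, 0, 0, 0, 0, -1],
])

```text
clock: 4.6
tcp_pos: [0.4977, -0.0972, 0.1067]
orientation: [0.0, 0.987, 0.159, 0.0]
wrist_force: [-1.2, -0.5, 3.5]
finger_gap: 0.0004
grip_force: 1.9
```

Request:
step_arm([
  [0, 0, -1, 0, 0, 0, -1],
  [0, 0, 0, 0, 0, 0, -1],
])

```text
clock: 4.8
tcp_pos: [0.4978, -0.0972, 0.1064]
orientation: [0.0, 0.987, 0.159, 0.0]
wrist_force: [-3.6, -0.1, 8.5]
finger_gap: 0.0003
grip_force: 4.9
```

Lid r is tight too. Next is lid q.

Request:
step_arm([
  [0, 0, 28, 0, 0, 0, -1],
  [-14, 47, 0, 0, 0, 0, -1],
  [-14, 47, 0, 0, 0, 0, -1],
  [-13, 47, 0, 0, 0, 0, -1],
  [-13, 46, 0, 0, 0, 0, -1],
])

```text
clock: 5.3
tcp_pos: [0.443, 0.0913, 0.1333]
orientation: [-0.0, 0.987, 0.159, 0.0]
wrist_force: [0.5, 0.5, 0.2]
finger_gap: 0.0001
grip_force: 0.0
```

Request:
step_arm([
  [0, 0, -15, 0, 0, 0, -1],
  [0, 0, -9, 0, 0, 0, -1],
  [0, 0, 0, 0, 0, 0, -1],
  [0, 0, -1, 0, 0, 0, -1],
  [0, 0, 0, 0, 0, 0, -1],
])

```text
clock: 5.8
tcp_pos: [0.4442, 0.0889, 0.1085]
orientation: [0.0, 0.987, 0.158, 0.0]
wrist_force: [-0.7, 0.2, -0.1]
finger_gap: -0.0
grip_force: 0.0
```

Request:
step_arm([
  [0, 0, -1, 0, 0, 0, -1],
  [0, 0, 0, 0, 0, 0, -1],
])

```text
clock: 6.0
tcp_pos: [0.444, 0.0893, 0.1075]
orientation: [0.0, 0.987, 0.159, 0.0]
wrist_force: [0.1, 0.1, -0.8]
finger_gap: 0.0
grip_force: 0.0
```

Request:
step_arm([
  [0, 0, -1, 0, 0, 0, -1],
  [0, 0, 0, 0, 0, 0, -1],
])

```text
clock: 6.2
tcp_pos: [0.4437, 0.0897, 0.1063]
orientation: [0.0, 0.987, 0.159, 0.0]
wrist_force: [0.1, -0.2, -0.0]
finger_gap: 0.0001
grip_force: 0.0
```

Request:
step_arm([
  [0, 0, -1, 0, 0, 0, -1],
  [0, 0, 0, 0, 0, 0, -1],
])

```text
clock: 6.4
tcp_pos: [0.4437, 0.0898, 0.1053]
orientation: [0.0, 0.987, 0.159, -0.0]
wrist_force: [0.1, 0.6, -0.1]
finger_gap: -0.0002
grip_force: 0.1
```

Request:
step_arm([
  [0, 0, -1, 0, 0, 0, -1],
  [0, 0, 0, 0, 0, 0, -1],
])

```text
clock: 6.6
tcp_pos: [0.4437, 0.0899, 0.1042]
orientation: [0.0, 0.987, 0.159, 0.0]
wrist_force: [0.0, 0.2, 0.2]
finger_gap: 0.0003
grip_force: 0.2
```

Request:
step_arm([
  [0, 0, -1, 0, 0, 0, -1],
  [0, 0, 0, 0, 0, 0, -1],
])

```text
clock: 6.8
tcp_pos: [0.4438, 0.0898, 0.1033]
orientation: [0.0, 0.987, 0.159, 0.0]
wrist_force: [-0.2, -0.6, 0.8]
finger_gap: 0.0002
grip_force: 0.3
```

Request:
step_arm([
  [0, 0, -1, 0, 0, 0, -1],
  [0, 0, 0, 0, 0, 0, -1],
])

```text
clock: 7.0
tcp_pos: [0.4438, 0.0898, 0.1023]
orientation: [0.0, 0.987, 0.159, 0.0]
wrist_force: [0.7, 0.4, 0.4]
finger_gap: -0.0002
grip_force: 0.4
```

Request:
step_arm([
  [0, 0, -1, 0, 0, 0, -1],
  [0, 0, 0, 0, 0, 0, -1],
])

```text
clock: 7.2
tcp_pos: [0.4439, 0.0898, 0.1014]
orientation: [0.0, 0.987, 0.159, 0.0]
wrist_force: [0.7, -0.1, 1.6]
finger_gap: 0.0001
grip_force: 0.8
```

```bash
python3 - <<'E'
from workcell import *
import numpy as np
for i in range(3):
    read_camera("side"); s=get_state(); print(s["tcp_pos"].round(4),s["wrist_force"].round(2),s["grip_force"])
E
```

```text
[0.4439 0.0898 0.1014] [ 0.41 -0.13  2.  ] 0.7616050766011995
[0.4439 0.0898 0.1015] [-0.35 -0.35  1.09] 0.7442021352471784
[0.4439 0.0898 0.1014] [0.22 0.2  1.66] 0.7511055190036586
```

Lid q is the loose one: it dips more than 4 mm under about 1.6 N. I'll lift, centre over its knob and press it down steadily.

Request:
step_arm([
  [0, 0, 18, 0, 0, 0, -1],
  [0, 0, 18, 0, 0, 0, -1],
  [20, 0, 0, 0, 0, 0, -1],
  [18, 0, 0, 0, 0, 0, -1],
  [0, 0, 0, 0, 0, 0, -1],
])

```text
clock: 7.85
tcp_pos: [0.4836, 0.0898, 0.1374]
orientation: [0.0, 0.987, 0.159, 0.001]
wrist_force: [1.0, -0.8, 0.1]
finger_gap: 0.0002
grip_force: 0.0
```

Request:
step_arm([
  [0, 0, -8, 0, 0, 0, -1],
  [0, 0, -5, 0, 0, 0, -1],
  [0, 0, -2, 0, 0, 0, -1],
  [0, 0, 0, 0, 0, 0, -1],
])

```text
clock: 8.25
tcp_pos: [0.4805, 0.0899, 0.1216]
orientation: [-0.0, 0.987, 0.159, -0.001]
wrist_force: [0.5, -0.2, 0.1]
finger_gap: -0.0001
grip_force: 0.0
```

Request:
step_arm([
  [1, -0.5, -1, 0, 0, 0, -1],
  [0, 0, -1, 0, 0, 0, -1],
  [0, 0, 0, 0, 0, 0, -1],
])

```text
clock: 8.55
tcp_pos: [0.4827, 0.0893, 0.1204]
orientation: [0.0, 0.987, 0.159, 0.0]
wrist_force: [-0.2, 0.6, -0.6]
finger_gap: 0.0003
grip_force: 0.0
```

Request:
step_arm([
  [0, 0, -1, 0, 0, 0, -1],
  [0, 0, -0.5, 0, 0, 0, -1],
  [0, 0, 0, 0, 0, 0, -1],
])

```text
clock: 8.85
tcp_pos: [0.483, 0.0893, 0.1199]
orientation: [0.0, 0.987, 0.159, 0.001]
wrist_force: [-1.3, 0.2, 7.1]
finger_gap: 0.0001
grip_force: 3.7
```

Request:
step_arm([
  [0, 0, -0.5, 0, 0, 0, -1],
  [0, 0, -0.5, 0, 0, 0, -1],
  [0, 0, 0, 0, 0, 0, -1],
])

```text
clock: 9.15
tcp_pos: [0.483, 0.0893, 0.1194]
orientation: [0.0, 0.987, 0.159, 0.001]
wrist_force: [-3.1, 0.2, 10.2]
finger_gap: -0.0001
grip_force: 5.4
```

Request:
step_arm([
  [0, 0, -0.5, 0, 0, 0, -1],
  [0, 0, -0.5, 0, 0, 0, -1],
  [0, 0, -0.5, 0, 0, 0, -1],
  [0, 0, 0, 0, 0, 0, -1],
])

```text
clock: 9.55
tcp_pos: [0.483, 0.0893, 0.118]
orientation: [0.0, 0.987, 0.159, 0.001]
wrist_force: [-3.5, -0.0, 11.2]
finger_gap: 0.0001
grip_force: 5.6
```

Request:
step_arm([
  [0, 0, -0.5, 0, 0, 0, -1],
  [0, 0, -0.5, 0, 0, 0, -1],
  [0, 0, -0.5, 0, 0, 0, -1],
  [0, 0, -0.5, 0, 0, 0, -1],
  [0, 0, 0, 0, 0, 0, -1],
])

```text
clock: 10.05
tcp_pos: [0.483, 0.0893, 0.1159]
orientation: [0.0, 0.987, 0.159, 0.001]
wrist_force: [-2.6, 0.2, 11.8]
finger_gap: -0.0002
grip_force: 5.6
```

Request:
step_arm([
  [0, 0, -0.5, 0, 0, 0, -1],
  [0, 0, -0.5, 0, 0, 0, -1],
  [0, 0, -0.5, 0, 0, 0, -1],
  [0, 0, -0.5, 0, 0, 0, -1],
  [0, 0, 0, 0, 0, 0, -1],
])

```text
clock: 10.55
tcp_pos: [0.4829, 0.0894, 0.114]
orientation: [0.0, 0.987, 0.159, 0.001]
wrist_force: [-3.7, -0.6, 12.1]
finger_gap: 0.0001
grip_force: 5.8
```

It is sliding down as expected, about 6 mm so far at around 12 N. I'll keep going until it stops dead.

Request:
step_arm([
  [0, 0, -0.5, 0, 0, 0, -1],
  [0, 0, -0.5, 0, 0, 0, -1],
  [0, 0, 0, 0, 0, 0, -1],
])

```text
clock: 10.85
tcp_pos: [0.483, 0.0893, 0.1137]
orientation: [0.0, 0.987, 0.159, 0.001]
wrist_force: [-6.4, 0.0, 18.3]
finger_gap: 0.0001
grip_force: 8.7
```

Request:
step_arm([
  [0, 0, -0.5, 0, 0, 0, -1],
  [0, 0, -0.5, 0, 0, 0, -1],
  [0, 0, 0, 0, 0, 0, -1],
])

```text
clock: 11.15
tcp_pos: [0.483, 0.0893, 0.1135]
orientation: [0.0, 0.987, 0.159, 0.001]
wrist_force: [-7.6, -1.5, 24.0]
finger_gap: 0.0001
grip_force: 11.9
```

Request:
step_arm([
  [0, 0, 5, 0, 0, 0, -1],
  [0, 0, 30, 0, 0, 0, -1],
  [0, 0, 40, 0, 0, 0, -1],
  [0, 0, 40, 0, 0, 0, -1],
  [0, 0, 20, 0, 0, 0, -1],
])

```text
clock: 11.65
tcp_pos: [0.484, 0.0894, 0.2489]
orientation: [0.0, 0.987, 0.159, 0.002]
wrist_force: [-0.1, 0.2, -0.3]
finger_gap: -0.0004
grip_force: 0.0
```

Request:
step_arm([
  [-10, -45, 0, 0, 0, 0, -1],
  [-10, -45, 0, 0, 0, 0, -1],
  [-15, -45, 0, 0, 0, 0, -1],
  [-15, -45, 0, 0, 0, 0, -1],
  [-15, -45, 0, 0, 0, 0, -1],
])

```text
clock: 12.15
tcp_pos: [0.4169, -0.1372, 0.2454]
orientation: [0.0, 0.987, 0.159, 0.0]
wrist_force: [1.4, 0.1, -0.3]
finger_gap: -0.0001
grip_force: 0.0
```

Request:
step_arm([
  [-15, -45, 0, 0, 0, 0, -1],
  [-15, -45, 0, 0, 0, 0, -1],
  [-15, -45, 0, 0, 0, 0, -1],
  [0, 0, 0, 0, 0, 0, -1],
  [0, 0, 0, 0, 0, 0, -1],
])

```text
clock: 12.65
tcp_pos: [0.3721, -0.2715, 0.245]
orientation: [-0.0, 0.987, 0.158, -0.0]
wrist_force: [-0.5, 0.1, -0.5]
finger_gap: 0.0001
grip_force: 0.0
```

```bash
python3 - <<'E'
from workcell import *
import cv2,numpy as np
from h import *
c=read_camera("top"); cv2.imwrite("pics/top1.png",c["image"][:,:,::-1])
P=cloud(c);P0=cloud(dict(np.load("top0.npz")))
for n,(u,v) in dict(p=(162,213),q=(232,227),r=(316,201),s=(380,220)).items():
  for Q in(P0,P):
    W=Q[v-30:v+31,u-30:u+31].reshape(-1,3); h=np.median(W[(W[:,2]>.09)&(W[:,2]<.113),2])
    L=W[abs(W[:,2]-h)<.006]; A=np.c_[L[:,:2]-L[:,:2].mean(0),np.ones(len(L))]
    L,A=[k[np.hypot(A[:,0],A[:,1])<.045] for k in(L,A)]
    print(n,h.round(4),"tilt",np.linalg.lstsq(A,L[:,2],rcond=None)[0].round(3))
print(get_state()["wrist_force"],get_state()["tcp_pos"])
E
```

```text
p 0.1033 tilt [-0.005  0.002  0.103]
p 0.1033 tilt [-0.006  0.005  0.103]
q 0.1071 tilt [-0.002 -0.001  0.107]
q 0.101 tilt [0.003 0.003 0.101]
r 0.1079 tilt [-0.002  0.001  0.108]
r 0.108 tilt [ 0.001 -0.002  0.108]
s 0.106 tilt [-0.006  0.001  0.106]
s 0.1059 tilt [-0.004  0.003  0.106]
[ 0.26972649 -0.50717735 -0.2403946 ] [ 0.37242363 -0.27044676  0.24509663]
```

View pics/top1.png

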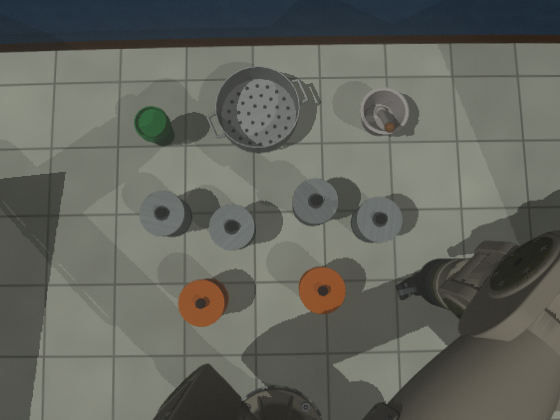

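The picture shows lid q at (232,227), now 6 mm lower and level. The other lids and the bystanders have not moved, and the gripper is clear at about (405,290).

```bash
python3 -c "
from workcell import *
print(hand_in())"
```

```text
the job is handed in; nothing more can be done
None
```

The loose lid, second from the left in the top view (x 0.48, y 0.09), is now pressed home: it sits 6 mm lower and level. The two right-hand lids tested tight and the far-left one wasn't pressed because the loose lid was found first. Nothing else moved, the arm finished clear, and the job is handed in (no verdict was returned).

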